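# Stand the tipped reagent bottle up in its rack

### The arm

A 6-joint arm with a two-finger parallel gripper is mounted at the origin on a cart in front of the work surface, level with it; the furniture and walls round the work are solid. World frame = base frame: x ahead of the robot, y to its left, z up, the work surface at z = 0. Lengths are in mm, angles in rad, forces in N, time in s.
With the tool pointing down it reaches from about 400 to 925 mm from the base axis. Payload 12.5 kg.
Tool frame: the origin (TCP) lies where the fingers leave the gripper's body, on its centre line; the fingertips stand 78 mm ahead of it and the grasp point (between the pads) lies 59 mm ahead of it (env.nose_length is the distance from the TCP to the fingertips, in mm); z points along the fingers, y is the line along which they close (so a half turn about z gives the same grasp; the last joint's range is limited). The gripper opens to 95 mm and grips with 3 to 60 N. Pads are 20 mm wide; open, the fingers measure 119 mm over their backs; the gripper's body (75 mm by 180 mm) begins 59 mm behind the grasp point.
Start: joints at [1.128, 0.491, 1.559, -0, 1.092, -0.106], TCP at [206.524, 589.903, 292.261] pointing down, gripper open.
Joint ranges: [-3.1, 3.1], [-0.84, 2.19], [0.05, 2.79], [-1.13, 4.28], [0.06, 2.93], [-2.69, 2.69]. Speed limits (rad/s): [2.22, 2.22, 2.79, 3.14, 3.14, 3.14].

### API

Orientations are given as [roll, pitch, yaw] about the fixed x, y, z axes, in that order (R = Rz(yaw) Ry(pitch) Rx(roll)).
In Python, from cell import env gives the robot as it stands. The module is installed in compiled form; this text tells all that it offers.
- The arm moves only by the tool send_rows, never from a script. Its argument "series" is text: rows parted by semicolons, each of 6 numbers parted by spaces: the shift along the tool's x, y, z as a fraction of full scale, then the turn, a rotation vector about the tool's x, y, z as a fraction of full scale. A call has 1 to 5 rows; each row shifts and turns the commanded pose from where the row before left it, along the tool's axes as they then stand; what a row does not reach is not made up. Full scale, the value 1, is 60 mm for a shift and 10 degrees for a turn. A row lasts 1/8 s, in which the tool goes at most 62.5 mm and 10.7 degrees, less where a joint would pass 70% of its speed; a pose out of reach is approached as far as the arm can. A call with a number of a shift or a turn outside -1 to 1 is refused whole. A call with a gripper value outside its range is refused whole. "fingers" is the opening, from 0 (shut) to 1 (fully open), set as the call begins (left out, the last holds). The fingers move at their own pace and stop on an object; the grip force is fixed at half the most. Time passes only in rows, so rows that do not move let the fingers close. It gives the time, the measured TCP pose, the force, the opening and the grip force at its end, in the units of the state.
- env.state(): the state, without advancing time (a new reading comes with each control period).
- env.read_camera(name): name is "scene" or "top"; returns a dict with "color" (480x640x3 uint8, red, green, blue), "z_map" (480x640 float32, mm along the optical axis (not along the pixel's ray), 0 where there is no reading), "fovy" (degrees; the focal length in pixels is half the picture's height over the tangent of half this angle, whatever the lens; pixels are square), "cx", "cy" (the principal point, pixels), "R" (3x3) and "t" (3): a world point X has camera coordinates R X + t. Camera axes: x right, y down, z forward; pixel columns grow to the right and rows downward; lengths in mm; the calibration is good to about 2 mm. A picture is of the moment at which its call begins.
- env.job_done(): hands the job in; it is judged then, once.
The state is a dict: "t": time; "joints": joint angles; "qvel": joint speeds; "tau": joint torques, N m; "eef_pos": TCP position; "tcp_rot": TCP orientation; "ft_force": force on the tool from outside, world axes, zero at the start; "moment": the same for the moment, N m; "opening": opening from 0.0 (shut) to 1.0 (fully open); "grip_force": force on a finger pad.
Only numpy, scipy, OpenCV 4.12 (cv2) and the standard library are available. Lean on these libraries where they do the work, as an engineer would, in place of code of your own. Each camera call takes 0.05 s, during which the arm holds its last target. There are 200 camera calls.

### The job

One of the bottles in the bench rack has tipped forward and lies with its neck end over the front rail. Stand it upright again, centred on its own ring in the row, between or beside the two bottles that still stand; do not drop it, and leave those two standing where they are.

Things in the scene. Friction and masses are not known exactly. Their poses are not given: they have to be found in the camera images.
- tipped_bottle: brown plastic bottle, white label band, 105 mm tall, body 48 mm across up to 70 mm, black cap 42 mm across from 82 to 105 mm, about 0.12 kg. Origin: centre of underside; +z to the cap. Starts with its underside over its ring, leaning on the front rail, axis about 33 deg above level, cap sticking out toward the robot, about 75 mm above the bench and free all round. Stands stably.
- standing_bottle: standing neighbour of the same make and size as the tipped bottle. Origin: centre of its underside; +z to the cap. Upright on one ring of the rack.
- glass_bottle: standing neighbour: clear glass bottle with a blue cap, 56 mm across, 105 mm tall. Origin: centre of its underside; +z to the cap. Upright on one ring of the rack.
- rack: fixed rack: grey plate 135 (x) x 340 (y) x 8 mm, 8 mm steel rail round it, rail top 38 mm above bench. Origin on the bench; +x to the rear (away from robot), +y left along the row, +z up. Three printed rings, 62 mm across, on the plate (z = 8 mm) at x = 0, y = -100, 0, +100 mm, one for each bottle. Rail centre lines: front x = -60, rear x = +45, ends y = -160, +160 mm.
Things that resemble listed ones, but are neither listed nor needed, are in the scene too. Leave any pink or turquoise look-alike of the glass_bottle alone.

How it is judged (in metres and radians):
At the end, for the whole second after the job is handed in: The bottle that had tipped stands upright (within about 10 degrees), at rest on the rack's plate, its axis within 20 mm, along and across the row, of the centre of the free ring; the other two bottles stand upright within 20 mm of where they stood at the start (angle between each of tipped_bottle, standing_bottle, glass_bottle's own z axis and vertical below 0.17 rad and x of tipped_bottle in the frame of rack between -0.02 and 0.02 m and (y of tipped_bottle in the frame of rack between -0.12 and -0.08 m or y of tipped_bottle in the frame of rack between -0.02 and 0.02 m or y of tipped_bottle in the frame of rack between 0.08 and 0.12 m) and z of tipped_bottle in the frame of rack below 0.014 m and linear speed of tipped_bottle below 0.03 m/s and distance of each of standing_bottle, glass_bottle from where it was at the start of the episode below 0.02 m); the robot touches nothing.
It fails at once if a neighbouring bottle is tipped or pushed more than 30 mm from its place (angle between any of standing_bottle, glass_bottle's own z axis and vertical above 0.5 rad or distance of any of standing_bottle, glass_bottle from where it was at the start of the episode above 0.03 m).
It fails at once if the bottle is dropped (falls at more than 1 m/s) (linear speed of tipped_bottle above 1 m/s).
It also fails if it takes over 35 s, if anything falls off the work surface, if the arm or the gripper's body presses on something with over 40 N, if the wrist force passes 120 N, or if a joint passes its speed limit or range.

## Working session

There is one attempt and no reset: what is moved stays moved. The work goes in short steps, Python scripts to look and compute and a tool call to move; the robot and the scene stay as the last step left them, time stands still between calls to the robot, and variables do not carry over. Pictures are saved under pics/ and viewed, at most 10 in all, crops included, and the job is handed in when it is done.

Besides the shell and the picture viewer there is one more tool, called as name(argument=value, ...), one argument or row to a line, values as JSON. send_rows: Moves the arm, as the interface text tells. Shift numbers are shares of 60 mm and turn numbers shares of 10 degrees, none past 1 either way. Its arguments: {"type":"object","properties":{"series":{"type":"string"},"fingers":{"type":"number"}},"required":["series"]}

```bash
mkdir -p pics
cat > h.py <<'E'
import numpy as np, cv2
from cell import env
def cam(n):
    d=env.read_camera(n); h,w=d["color"].shape[:2]
    d["f"]=h/2/np.tan(np.radians(d["fovy"])/2); d["R"]=np.array(d["R"]); d["t"]=np.array(d["t"]); return d
def cloud(d):
    z=d["z_map"].astype(float); v,u=np.mgrid[:z.shape[0],:z.shape[1]]
    P=np.stack([(u-d["cx"])/d["f"]*z,(v-d["cy"])/d["f"]*z,z],-1)
    return (P-d["t"])@d["R"]
def ray(d,u,v,h):
    c=-d["R"].T@d["t"]; r=d["R"].T@np.array([(u-d["cx"])/d["f"],(v-d["cy"])/d["f"],1]); return c+r*(h-c[2])/r[2]
def save(d,n,box=None,s=1):
    im=d["color"][...,::-1]
    if box: im=im[box[1]:box[3],box[0]:box[2]]
    cv2.imwrite("pics/"+n,cv2.resize(im,None,fx=s,fy=s,interpolation=cv2.INTER_CUBIC))
E
python3 - <<'E'
from h import *
for n in("scene","top"):
    d=cam(n); save(d,n+"0.png"); print(n,d["f"],d["cx"],d["cy"],(-d["R"].T@d["t"]).round(),d["R"].round(2).tolist(),(d["z_map"]>0).mean())
    np.savez(n+"0.npz",**d)
print(env.state())
E
```

```text
scene 596.5932479657885 329.35416763167296 238.25998769296544 [ 179. -444.  667.] [[0.8, -0.6, 0.01], [-0.43, -0.58, -0.69], [0.42, 0.55, -0.72]] 0.995859375
top 604.8633791631669 325.9141103589673 229.51075363443198 [405.  19. 892.] [[-0.03, -1.0, -0.03], [-0.99, 0.03, -0.14], [0.15, 0.03, -0.99]] 0.9961555989583334
{'t': 0.1, 'joints': array([ 1.12839648e+00,  4.91512989e-01,  1.55939448e+00,  6.03636717e-06,
        1.09169516e+00, -1.05543398e-01]), 'qvel': array([ 0.00107401, -0.00165985, -0.00341423,  0.00021075,  0.00091456,
        0.0012409 ]), 'tau': array([ 1.89519742e-03, -6.13625765e+01, -2.58607364e+01,  6.93254918e-02,
        4.70473222e-02, -2.63178953e-05]), 'eef_pos': array([206.46085404, 589.7679432 , 291.70956925]), 'tcp_rot': array([-3.14058886e+00, -1.11722987e-04,  2.80473336e+00]), 'ft_force': array([ 0.48945527, -1.25587316, -0.6791957 ]), 'moment': array([0.03463557, 0.07781263, 0.09021095]), 'grip_force': 0.0, 'opening': 1.0008058568326388}
```

View pics/scene0.png

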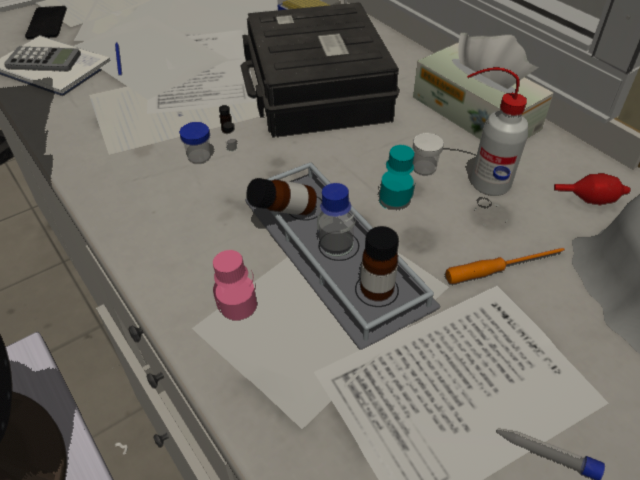

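View pics/top0.png

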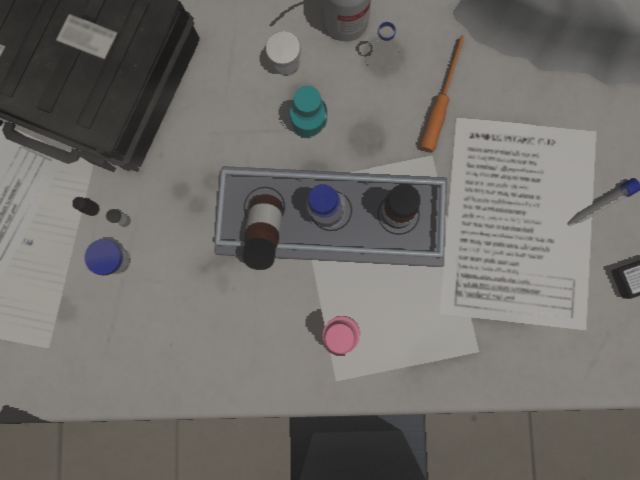

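The tipped bottle lies at scene (285,195) and top (262,230), with its cap at (260,250) over the front rail. 

There are two blue-capped glass bottles. The one at top (325,200) stands on the rack's middle ring, so it is the neighbour. The one at top (103,257) stands off the rack, so it is a look-alike. There are also pink (341,335) and turquoise (308,110) look-alikes. The only lying brown bottle is the one at (262,230).

Run:
```python
from h import *
d=dict(np.load("top0.npz")); s=dict(np.load("scene0.npz"))
C=cloud(d); S=cloud(s)
# rack rails by colour/height
v,u=np.mgrid[:480,:640]
reg=(u>205)&(u<455)&(v>158)&(v<275)
hsv=cv2.cvtColor(d["color"],cv2.COLOR_RGB2HSV)
m=reg&(C[...,2]>31)&(C[...,2]<43)&(hsv[...,1]<70)&(hsv[...,2]>90)
r=cv2.minAreaRect(C[m][:,:2].astype(np.float32)); print("rails",m.sum(),r,np.median(C[m][:,2]))
pl=reg&(u>285)&(u<300)&(v>190)&(v<235); print("plate z",np.median(C[pl][:,2]))
box=cv2.boxPoints(r); print(box.round(1).tolist())
np.savez("rack.npz",c=r[0])
for n,D,P,b in(("top",d,C,(225,170,300,285)),("scene",s,S,(235,165,335,230))):
    reg=np.zeros((480,640),bool); reg[b[1]:b[3],b[0]:b[2]]=1
    h=cv2.cvtColor(D["color"],cv2.COLOR_RGB2HSV); 
    cap=reg&(h[...,2]<45)&(P[...,2]>55)
    br=reg&(h[...,1]>110)&(P[...,2]>20)
    bt=reg&(P[...,2]>44)
    for k,mm in(("cap",cap),("brown",br),("all",bt)):
        q=P[mm]; print(n,k,mm.sum(),q.min(0).round(1),q.max(0).round(1),np.median(q,0).round(1))
    if n=="top":
        for x0 in np.arange(300,460,10):
            q=P[bt&(abs(P[...,0]-x0)<5)]
            if len(q)>8: print(x0,len(q),"zmax %.1f y %.1f..%.1f mid %.1f"%(np.percentile(q[:,2],95),*np.percentile(q[:,1],[1,99]),np.percentile(q[:,1],[1,99]).mean()))
save(d,"crop0.png",(200,150,460,290),3)
```

```text
rails 2778 ((557.1251220703125, 37.62821960449219), (327.80255126953125, 113.57389068603516), 85.01209259033203) 35.540215080492594
plate z 6.46023268260223
[[486.29998779296875, -120.69999694824219], [599.4000244140625, -130.60000610351562], [627.9000244140625, 196.0], [514.7999877929688, 205.8000030517578]]
top cap 808 [405.2  19.   66.8] [515.9 154.8 892.4] [494.1 133.5  89.9]
top brown 44 [514.4 116.2  78.1] [525.  135.9  86.9] [519.6 125.2  82.7]
top all 2296 [405.2  19.   44. ] [584.2 156.9 892.4] [522.4 130.4  76.9]
410 34 zmax 892.4 y 19.0..19.0 mid 19.0
scene cap 875 [ 179.  -444.1   55.2] [525.5 156.7 666.9] [491.2 122.9  84.8]
scene brown 1032 [ 179.  -444.1   20.9] [580.1 143.7 666.9] [543.2 111.1  81.8]
scene all 2487 [ 179.  -444.1   44. ] [580.8 157.8 666.9] [528.9 115.4  77.7]
```

View pics/crop0.png

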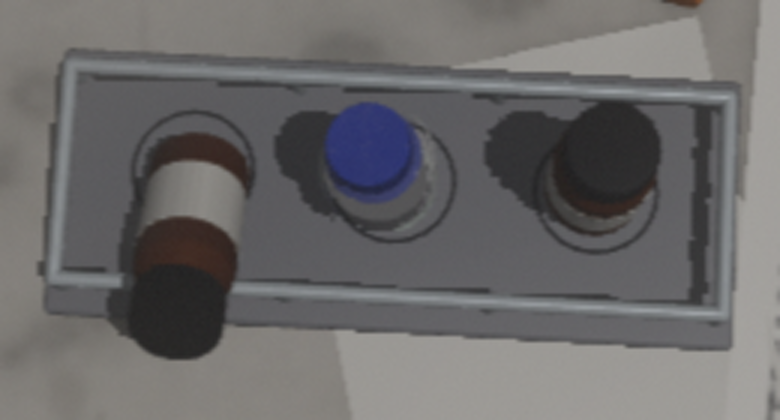

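The crop confirms it. The brown bottle lies over the left ring (ring centre at about top (265,203)) with its cap at (259,253). The glass bottle is on the middle ring and the standing brown one is on the right ring.

Run:
```python
from h import *
d=dict(np.load("top0.npz")); s=dict(np.load("scene0.npz"))
C=cloud(d); S=cloud(s)
yaw=-0.087; ex=np.array([np.cos(yaw),np.sin(yaw),0]); ey=np.array([-ex[1],ex[0],0]); O=np.array([557.1,37.6,0])+7.5*ex
print("ring px check",ray(d,264.7,203.3,8).round(1),"est",(O+100*ey).round(1))
for n,P in(("top",C),("scene",S)):
    L=(P-O)@np.c_[ex,ey,[0,0,1]]
    b=(abs(L[...,1]-100)<50)&(L[...,0]>-130)&(L[...,0]<45)&(L[...,2]>45)&(L[...,2]<140)
    q=L[b]; print(n,len(q),q.min(0).round(1),q.max(0).round(1))
    for x0 in np.arange(-110,45,10):
        w=q[abs(q[:,0]-x0)<5]
        if len(w)>8: print(x0,len(w),"zmax %.1f y %.1f..%.1f mid %.1f"%(np.percentile(w[:,2],97),*np.percentile(w[:,1],[1,99]),np.percentile(w[:,1],[1,99]).mean()))
# neighbours cap tops
for nm,b in(("glass",(300,180,345,215)),("stand",(380,180,425,215))):
    P=C[b[1]:b[3],b[0]:b[2]].reshape(-1,3); P=P[(P[:,2]>105)&(P[:,2]<125)]; print(nm,((np.median(P,0)-O)@np.c_[ex,ey,[0,0,1]]).round(1))
```

```text
ring px check [577.8 134.9   8. ] est [573.3 136.6   0. ]
top 2243 [-98.4  68.6  45.1] [ 11.4 116.5 102.3]
-100 50 zmax 75.6 y 79.5..104.8 mid 92.2
-90 240 zmax 89.0 y 71.5..111.0 mid 91.2
-80 253 zmax 100.9 y 70.6..112.0 mid 91.3
-70 221 zmax 100.4 y 70.9..112.4 mid 91.6
-60 224 zmax 93.6 y 69.2..114.5 mid 91.9
-50 241 zmax 86.2 y 68.9..114.4 mid 91.6
-40 226 zmax 83.0 y 68.9..114.9 mid 91.9
-30 219 zmax 77.0 y 69.1..115.3 mid 92.2
-20 206 zmax 69.9 y 69.7..115.4 mid 92.5
-10 183 zmax 63.1 y 72.7..114.4 mid 93.5
0 131 zmax 56.3 y 75.2..109.8 mid 92.5
10 49 zmax 51.7 y 82.4..105.6 mid 94.0
scene 1772 [-100.4   66.4   45. ] [  8.6 113.6 104.2]
-100 72 zmax 78.7 y 77.4..108.1 mid 92.8
-90 251 zmax 92.4 y 70.6..112.2 mid 91.4
-80 248 zmax 103.0 y 69.9..107.0 mid 88.4
-70 203 zmax 100.1 y 70.0..100.8 mid 85.4
-60 193 zmax 93.4 y 67.8..99.1 mid 83.4
-50 201 zmax 88.1 y 67.7..104.6 mid 86.1
-40 167 zmax 82.8 y 67.7..101.3 mid 84.5
-30 139 zmax 77.9 y 67.8..99.9 mid 83.9
-20 122 zmax 70.4 y 68.3..99.7 mid 84.0
-10 92 zmax 63.9 y 71.2..101.3 mid 86.2
0 65 zmax 57.1 y 74.8..102.9 mid 88.8
10 19 zmax 51.0 y 80.5..103.8 mid 92.2
glass [ -2.9   8.6 110.6]
stand [  0.7 -98.2 111.4]
```

```bash
cat >> h.py <<'E'
from scipy.spatial.transform import Rotation as Ro, Slerp
yaw=-0.087; ex=np.array([np.cos(yaw),np.sin(yaw),0]); ey=np.array([-ex[1],ex[0],0]); ez=np.array([0,0,1.]); O=np.array([557.1,37.6,0])+7.5*ex
W=lambda x,y,z:O+x*ex+y*ey+z*ez
def tool(tau):
    c,s=np.cos(np.radians(tau)),np.sin(np.radians(tau)); return Ro.from_matrix(np.c_[-s*ez-c*ex,ey,s*ex-c*ez])
def now():
    s=env.state(); return np.array(s["eef_pos"]),Ro.from_euler("xyz",s["tcp_rot"])
def rows(p0,R0,p1,R1,n):
    K=Slerp([0,1],Ro.concatenate([R0,R1])); out=[]
    for i in range(n):
        a,b=K(i/n),K((i+1)/n)
        out.append(np.r_[a.inv().apply((p1-p0)/n)/60,(a.inv()*b).as_rotvec(degrees=True)/10])
    for i in range(0,n,5): print("; ".join(" ".join("%.2f"%x for x in r) for r in out[i:i+5]))
def grasp(tau,g): # TCP for grasp point g (rack frame)
    R=tool(tau); return W(*g)-59*R.as_matrix()[:,2],R
E
python3 - <<'E'
from h import *
a=np.array([-.843,0,.537]); g=np.array([-.8,92,29])+92*a
p,R=now(); p1,R1=grasp(15,g); p1=p1+[-10,0,100]
print(g,p1,R.as_matrix().round(2).tolist(),R1.as_matrix().round(2).tolist()); rows(p,R,p1,R1,10)
E
```

```text
[-78.356  92.     78.404] [469.29332265 136.73558688 235.39362375] [[-0.94, 0.33, -0.0], [0.33, 0.94, -0.0], [0.0, -0.0, -1.0]] [[-0.96, 0.09, 0.26], [0.08, 1.0, -0.02], [-0.26, 0.0, -0.97]]
-0.66 -0.57 0.09 -0.02 -0.15 -0.14; -0.65 -0.58 0.11 -0.02 -0.15 -0.14; -0.63 -0.60 0.12 -0.02 -0.15 -0.14; -0.61 -0.62 0.14 -0.02 -0.15 -0.14; -0.59 -0.63 0.15 -0.02 -0.15 -0.14
-0.57 -0.65 0.16 -0.02 -0.15 -0.14; -0.55 -0.66 0.18 -0.02 -0.15 -0.14; -0.53 -0.68 0.19 -0.02 -0.15 -0.14; -0.51 -0.69 0.20 -0.02 -0.15 -0.14; -0.48 -0.70 0.21 -0.02 -0.15 -0.14
```

send_rows(
  series="-0.66 -0.57 0.09 -0.02 -0.15 -0.14; -0.65 -0.58 0.11 -0.02 -0.15 -0.14; -0.63 -0.60 0.12 -0.02 -0.15 -0.14; -0.61 -0.62 0.14 -0.02 -0.15 -0.14; -0.59 -0.63 0.15 -0.02 -0.15 -0.14",
  fingers=1,
)

```text
t: 0.72
eef_pos: [338.5, 361.8, 264.2]
tcp_rot: [3.132, 0.132, 2.928]
ft_force: [1.3, 0.2, 1.1]
opening: 1.003
grip_force: 0.0
```

send_rows(
  series="-0.57 -0.65 0.16 -0.02 -0.15 -0.14; -0.55 -0.66 0.18 -0.02 -0.15 -0.14; -0.53 -0.68 0.19 -0.02 -0.15 -0.14; -0.51 -0.69 0.20 -0.02 -0.15 -0.14; -0.48 -0.70 0.21 -0.02 -0.15 -0.14",
)

```text
t: 1.35
eef_pos: [469.4, 134.5, 235.9]
tcp_rot: [3.139, 0.264, 3.051]
ft_force: [0.6, -0.6, -0.6]
opening: 1.0
grip_force: 0.0
```

Run:
```python
from h import *
s=env.state(); print(s["t"],s["joints"].round(3),s["eef_pos"].round(1),s["tcp_rot"].round(3),s["ft_force"].round(1))
a=np.array([-.843,0,.537]); g=np.array([-.8,92,29])+92*a
p,R=now(); z=R.as_matrix()[:,2]; print("tilt",np.degrees(np.arccos(-z[2])))
for tau in(15,25):
  p1,R1=grasp(tau,g); print(tau,p1); rows(p,R,p1,R1,5)
```

```text
1.35 [ 0.17   0.324  2.065 -0.136  0.5   -1.2  ] [469.4 134.5 235.9] [3.139 0.264 3.051] [ 0.6 -0.6 -0.6]
tilt 15.154096402388797
15 [479.29332265 136.73558688 135.39362375]
0.06 0.01 0.33 0.00 0.00 -0.00; 0.06 0.01 0.33 0.00 0.00 -0.00; 0.06 0.01 0.33 0.00 0.00 -0.00; 0.06 0.01 0.33 0.00 0.00 -0.00; 0.06 0.01 0.33 0.00 0.00 -0.00
25 [469.66571979 137.57530802 131.87615944]
0.09 0.01 0.33 0.00 -0.20 -0.00; 0.10 0.01 0.33 0.00 -0.20 -0.00; 0.11 0.01 0.33 0.00 -0.20 -0.00; 0.12 0.01 0.32 0.00 -0.20 -0.00; 0.14 0.01 0.32 0.00 -0.20 -0.00
```

Run:
```python
from h import *
a=np.array([-.843,0,.537]); g=np.array([-.8,91.5,29.5])+94*a
p,R=now(); p1,R1=grasp(20,g); print(p1); rows(p,R,p1,R1,5)
```

```text
[472.67995523 136.81050766 135.41986463]
0.08 0.01 0.33 0.00 -0.10 -0.00; 0.08 0.01 0.32 0.00 -0.10 -0.00; 0.09 0.01 0.32 0.00 -0.10 -0.00; 0.09 0.01 0.32 0.00 -0.10 -0.00; 0.10 0.01 0.32 0.00 -0.10 -0.00
```

send_rows(
  series="0.08 0.01 0.33 0.00 -0.10 -0.00; 0.08 0.01 0.32 0.00 -0.10 -0.00; 0.09 0.01 0.32 0.00 -0.10 -0.00; 0.09 0.01 0.32 0.00 -0.10 -0.00; 0.10 0.01 0.32 0.00 -0.10 -0.00",
)

```text
t: 1.98
eef_pos: [472.2, 139.1, 135.9]
tcp_rot: [3.139, 0.35, 3.05]
ft_force: [-0.0, -0.2, -0.6]
opening: 1.001
grip_force: 0.0
```

Run:
```python
from h import *
s=env.state(); print(s["joints"].round(3),s["eef_pos"].round(1),s["ft_force"].round(1))
d=cam("scene"); save(d,"s1.png",(180,110,420,320),3)
```

```text
[ 0.189  0.513  2.184 -0.72   0.14  -0.591] [472.2 139.1 135.9] [-0.  -0.2 -0.6]
```

View pics/s1.png

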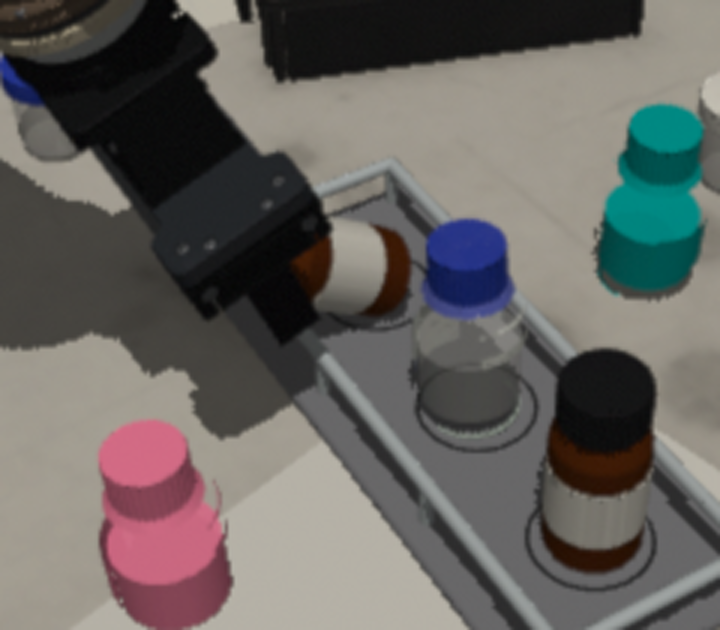

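The gripper straddles the cap: the near finger is at crop (285,310), and the bottle and its neighbours are undisturbed. I'll correct the y offset by 2 mm and close.

send_rows(
  series="0 -0.04 0 0 0 0; 0 0 0 0 0 0; 0 0 0 0 0 0; 0 0 0 0 0 0; 0 0 0 0 0 0",
  fingers=0,
)

```text
t: 2.65
eef_pos: [472.1, 136.6, 136.9]
tcp_rot: [3.139, 0.351, 3.05]
ft_force: [0.2, 0.9, -0.5]
opening: 0.529
grip_force: 0.0
```

send_rows(
  series="0 0 0 0 0 0; 0 0 0 0 0 0; 0 0 0 0 0 0; 0 0 0 0 0 0",
)

```text
t: 3.15
eef_pos: [472.1, 136.6, 136.7]
tcp_rot: [3.139, 0.351, 3.05]
ft_force: [0.1, -0.0, 0.4]
opening: 0.437
grip_force: 29.8
```

Run:
```python
from h import *
p,R=now(); print(p.round(1)); rows(p,R,p+[0,0,35],R,4)
```

```text
[472.1 136.6 136.7]
-0.05 0.00 -0.14 0.00 0.00 0.00; -0.05 0.00 -0.14 0.00 0.00 0.00; -0.05 0.00 -0.14 0.00 0.00 0.00; -0.05 0.00 -0.14 0.00 0.00 0.00
```

send_rows(
  series="-0.05 0 -0.14 0 0 0; -0.05 0 -0.14 0 0 0; -0.05 0 -0.14 0 0 0; -0.05 0 -0.14 0 0 0; 0 0 0 0 0 0",
)

```text
t: 3.78
eef_pos: [471.8, 136.6, 172.7]
tcp_rot: [3.139, 0.351, 3.05]
ft_force: [-0.7, 0.5, -1.0]
opening: 0.44
grip_force: 29.8
```

Run:
```python
from h import *
d=cam("scene"); S=cloud(d); save(d,"s2.png",(180,110,420,320),3)
L=(S-O)@np.c_[ex,ey,ez]
h=cv2.cvtColor(d["color"],cv2.COLOR_RGB2HSV)
b=(abs(L[...,1]-95)<45)&(abs(L[...,0]+25)<75)&(L[...,2]>15)&(L[...,2]<140)&(h[...,1]>100)
q=L[b]
for x in range(-70,40,10):
    w=q[abs(q[:,0]-x)<5]
    if len(w)>8: print(x,len(w),np.percentile(w[:,2],97).round(1),w[:,1].min().round(1))
s=env.state();print(s["joints"].round(3),s["eef_pos"],s["ft_force"])
```

```text
-70 34 117.0 62.2
-60 112 115.6 65.4
-50 93 116.8 65.3
-40 27 116.0 70.9
-20 29 74.8 68.2
-10 85 88.2 67.6
0 93 91.4 68.1
10 20 86.2 75.7
[ 0.183  0.436  2.16  -0.42   0.225 -0.901] [471.70698252 136.52891221 172.27891686] [-0.15936523 -0.17873806 -0.82547885]
```

View pics/s2.png

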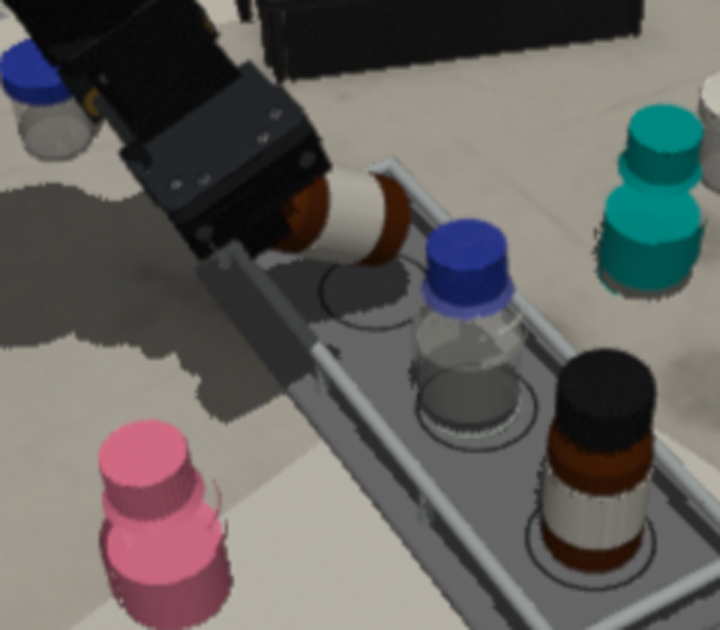

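Run:
```python
from h import *
p,R=now(); p1,R1=grasp(-37.5,(0,100,140)); print(p1); rows(p,R,p1,R1,15)
```

```text
[609.04174568 133.44927946 186.80784708]
-0.15 0.01 0.04 0.00 0.38 -0.00; -0.15 0.01 0.03 0.00 0.38 -0.00; -0.15 0.01 0.02 0.00 0.38 -0.00; -0.15 0.01 0.01 0.00 0.38 -0.00; -0.15 0.01 -0.00 0.00 0.38 -0.00
-0.15 0.01 -0.01 0.00 0.38 -0.00; -0.15 0.01 -0.02 0.00 0.38 -0.00; -0.15 0.01 -0.03 0.00 0.38 -0.00; -0.15 0.01 -0.04 0.00 0.38 -0.00; -0.14 0.01 -0.05 0.00 0.38 -0.00
-0.14 0.01 -0.06 0.00 0.38 -0.00; -0.13 0.01 -0.07 0.00 0.38 -0.00; -0.13 0.01 -0.08 0.00 0.38 -0.00; -0.12 0.01 -0.09 0.00 0.38 -0.00; -0.12 0.01 -0.10 0.00 0.38 -0.00
```

send_rows(
  series="-0.15 0.01 0.04 0 0.38 0; -0.15 0.01 0.03 0 0.38 0; -0.15 0.01 0.02 0 0.38 0; -0.15 0.01 0.01 0 0.38 0; -0.15 0.01 0 0 0.38 0",
)

```text
t: 4.45
eef_pos: [517.4, 135.2, 175.7]
tcp_rot: [3.14, 0.016, 3.05]
ft_force: [-0.3, 0.6, -1.8]
opening: 0.44
grip_force: 29.8
```

send_rows(
  series="-0.15 0.01 -0.01 0 0.38 0; -0.15 0.01 -0.02 0 0.38 0; -0.15 0.01 -0.03 0 0.38 0; -0.15 0.01 -0.04 0 0.38 0; -0.14 0.01 -0.05 0 0.38 0",
)

```text
t: 5.08
eef_pos: [562.9, 134.0, 179.4]
tcp_rot: [3.141, -0.316, 3.05]
ft_force: [0.7, 0.6, -0.0]
opening: 0.437
grip_force: 29.8
```

send_rows(
  series="-0.14 0.01 -0.06 0 0.38 0; -0.13 0.01 -0.07 0 0.38 0; -0.13 0.01 -0.08 0 0.38 0; -0.12 0.01 -0.09 0 0.38 0; -0.12 0.01 -0.10 0 0.38 0",
)

```text
t: 5.7
eef_pos: [608.2, 132.8, 184.3]
tcp_rot: [3.141, -0.647, 3.05]
ft_force: [-0.5, 0.2, -0.9]
opening: 0.439
grip_force: 29.8
```

```bash
cat > m.py <<'E'
from h import *
import sys
d=cam("scene"); S=cloud(d); save(d,sys.argv[1],(180,90,420,300),3)
L=(S-O)@np.c_[ex,ey,ez]
h=cv2.cvtColor(d["color"],cv2.COLOR_RGB2HSV); v,u=np.mgrid[:480,:640]
b=(abs(L[...,1]-100)<40)&(abs(L[...,0])<60)&(L[...,2]>15)&(L[...,2]<140)&((h[...,1]>100)|(h[...,2]>120))
n,lab,st,_=cv2.connectedComponentsWithStats(b.astype(np.uint8)); k=1+np.argmax(st[1:,4]); q=L[lab==k]; print(st[k],q.min(0).round(1),q.max(0).round(1))
for z in range(15,135,10):
    w=q[abs(q[:,2]-z)<5]
    if len(w)>20:  # circle of R24 seen from the camera: algebraic circle fit
        A=np.c_[2*w[:,:2],np.ones(len(w))]; c=np.linalg.lstsq(A,(w[:,:2]**2).sum(1),rcond=None)[0]
        print(z,len(w),"centre",c[:2].round(1),"r",np.sqrt(c[2]+c[0]**2+c[1]**2).round(1))
s=env.state();print(s["joints"].round(3),s["eef_pos"].round(1),s["tcp_rot"].round(3),s["ft_force"].round(1))
E
python3 m.py s3.png
```

```text
[288 153  31  21 396] [-27.3  70.9  98.4] [ 15.5 115.4 131.6]
105 155 centre [-3.4 98.8] r 22.7
115 193 centre [-3.3 98. ] r 21.0
125 35 centre [-5.6 88.1] r 16.5
[ 0.077  0.796  1.378  0.102  1.611 -1.433] [609.2 132.6 183.8] [ 3.141 -0.65   3.05 ] [-1.7 -0.2 -1.8]
```

View pics/s3.png

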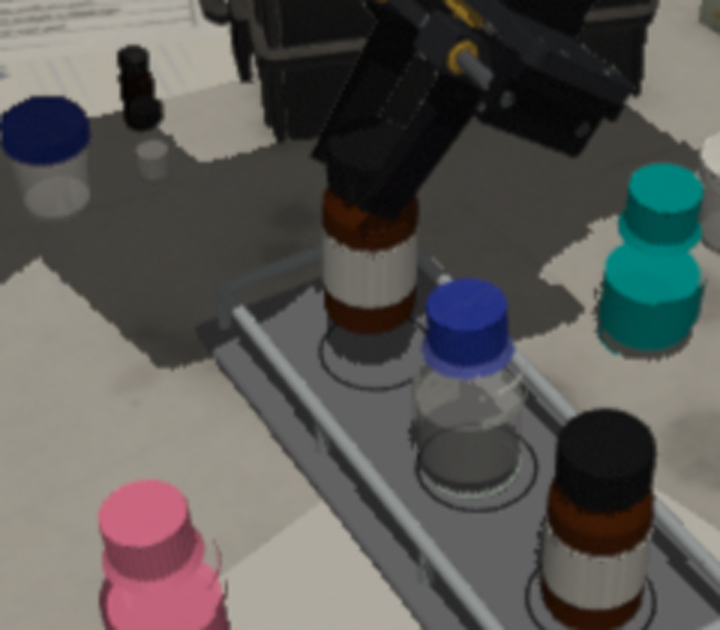

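The bottle now hangs upright above the left ring: body at crop (370,260), underside at about (370,325). I'll measure its tilt with a looser mask.

```bash
sed -i 's/&((h\[...,1\]>100)|(h\[...,2\]>120))/\&(L[...,2]<116)\&(u>280)\&(u<325)\&(L[...,2]>float(sys.argv[2]))/' m.py; python3 m.py s4.png 42
```

```text
[ 288  153   32   49 1203] [-28.2  73.6  42.1] [ 19.3 115.4 116. ]
45 118 centre [ -3.9 100.5] r 23.1
55 139 centre [ -3.8 100.1] r 23.2
65 153 centre [ -3.5 100. ] r 23.4
75 146 centre [-3.  99.7] r 23.4
85 165 centre [-3.1 99.2] r 23.3
95 170 centre [-2.8 99.1] r 23.3
105 169 centre [-2.6 98.7] r 22.8
115 143 centre [-2.4 98.8] r 21.8
[ 0.077  0.795  1.381  0.101  1.605 -1.433] [608.6 132.7 183.6] [ 3.141 -0.646  3.05 ] [ 0.2  0.3 -1.2]
```

Run:
```python
from h import *
p,R=now(); rows(p,R,p+3*ex-30*ez,R,5); rows(p,R,p-2*ez,R,1)
```

```text
-0.07 0.00 0.07 0.00 0.00 0.00; -0.07 0.00 0.07 0.00 0.00 0.00; -0.07 0.00 0.07 0.00 0.00 0.00; -0.07 0.00 0.07 0.00 0.00 0.00; -0.07 0.00 0.07 0.00 0.00 0.00
-0.02 -0.00 0.03 0.00 0.00 0.00
```

send_rows(
  series="-0.07 0 0.07 0 0 0; -0.07 0 0.07 0 0 0; -0.07 0 0.07 0 0 0; -0.07 0 0.08 0 0 0; -0.07 0 0.08 0 0 0",
)

```text
t: 6.42
eef_pos: [611.5, 132.9, 154.5]
tcp_rot: [3.139, -0.644, 3.052]
ft_force: [-0.1, -0.0, -0.7]
opening: 0.437
grip_force: 29.9
```

send_rows(
  series="-0.02 0 0.03 0 0 0; 0 0 0 0 0 0",
)

```text
t: 6.68
eef_pos: [611.3, 132.9, 152.7]
tcp_rot: [3.139, -0.644, 3.052]
ft_force: [0.2, -1.0, -1.3]
opening: 0.436
grip_force: 29.9
```

send_rows(
  series="-0.02 0 0.03 0 0 0; 0 0 0 0 0 0",
)

```text
t: 6.92
eef_pos: [611.3, 133.0, 152.0]
tcp_rot: [3.139, -0.644, 3.052]
ft_force: [-0.7, -0.1, 9.0]
opening: 0.437
grip_force: 29.9
```

Contact shows as 9 N upward. I'll check position and tilt, then release with a partial opening.

```bash
python3 m.py s5.png 16
```

```text
[ 286  142   39   72 1926] [-25.7  68.1  16.1] [ 46.7 129.2 115.9]
15 57 centre [-1.3 99.9] r 22.3
25 126 centre [ -0.8 100.6] r 23.2
35 175 centre [  6.9 111.7] r 35.3
45 147 centre [ -0.5 100. ] r 23.3
55 143 centre [  0. 100.] r 23.7
65 159 centre [-0.2 99.4] r 23.0
75 163 centre [ 0.  99.3] r 22.8
85 154 centre [ 0.3 97.6] r 20.7
95 130 centre [ 5.5 99.3] r 27.6
105 218 centre [ 8.2 99.6] r 29.3
115 454 centre [ 2.4 96.6] r 18.7
[ 0.077  0.833  1.39   0.102  1.555 -1.439] [611.3 133.  152.1] [ 3.139 -0.644  3.053] [-0.5  0.1  7.9]
```

send_rows(
  series="0 0 0 0 0 0; 0 0 0 0 0 0; 0 0 0 0 0 0; 0 0 0 0 0 0; 0 0 0 0 0 0",
  fingers=0.6,
)

```text
t: 7.6
eef_pos: [611.2, 132.9, 150.5]
tcp_rot: [3.139, -0.644, 3.052]
ft_force: [0.2, 0.2, -0.5]
opening: 0.599
grip_force: 0.0
```

```bash
python3 m.py s6.png 16
python3 - <<'E'
from h import *
p,R=now(); z=R.as_matrix()[:,2]
d=cam("scene"); save(d,"s6b.png",(200,120,400,270),4)
print((W(0,100,0)-p).round(1),z.round(2))
E
```

```text
[ 284  139   41   75 2054] [-25.4  60.2  16. ] [ 47.  137.6 116. ]
15 51 centre [ -0.8 100.7] r 22.6
25 141 centre [ -0.5 101.1] r 23.2
35 164 centre [  6.5 112. ] r 34.5
45 147 centre [ -0.5 101.4] r 23.6
55 149 centre [ -0.4 101.3] r 23.5
65 163 centre [ -0.7 101.2] r 23.1
75 128 centre [ -1.3 100.6] r 22.1
85 126 centre [ 5.6 95.1] r 25.3
95 176 centre [11.3 98.7] r 34.4
105 260 centre [ 9.3 98.1] r 32.0
115 549 centre [ 2.4 98.3] r 21.3
[ 0.077  0.835  1.391  0.102  1.553 -1.44 ] [611.3 132.9 150.6] [ 3.139 -0.644  3.052] [ 0.4 -0.4  0.1]
[ -38.     3.7 -150.6] [-0.6   0.06 -0.8 ]
```

View pics/s6b.png

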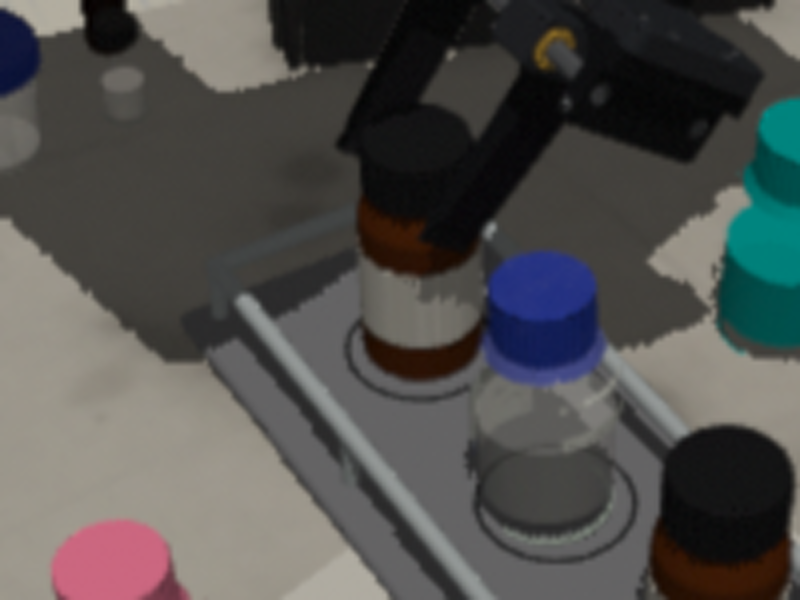

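The bottle stands upright and centred on its ring, with both fingers clear of it. I'll back out along the tool axis.

send_rows(
  series="0 0 -0.2 0 0 0; 0 0 -0.3 0 0 0; 0 0 -0.4 0 0 0; 0 0 -0.5 0 0 0; 0 0 -0.5 0 0 0",
)

```text
t: 8.32
eef_pos: [680.3, 126.3, 243.4]
tcp_rot: [3.139, -0.644, 3.052]
ft_force: [-0.3, 0.1, -0.5]
opening: 0.601
grip_force: 0.0
```

send_rows(
  series="0.2 0 -0.3 0 0 0; 0 0 0 0 0 0; 0 0 0 0 0 0; 0 0 0 0 0 0",
)

```text
t: 8.82
eef_pos: [680.4, 126.3, 262.5]
tcp_rot: [3.139, -0.646, 3.052]
ft_force: [-0.2, -0.3, -0.4]
opening: 0.601
grip_force: 0.0
```

```bash
python3 m.py s7.png 16
python3 - <<'E'
from h import *
d=cam("scene"); save(d,"s7b.png",(180,60,460,270),2.8)
E
```

```text
[ 289  146   36   67 1907] [-25.3  74.8  16. ] [ 46.6 130.4 115.9]
15 51 centre [-1.000e-01  1.013e+02] r 23.3
25 134 centre [ -0.4 101.5] r 23.4
35 174 centre [  6.8 113.2] r 35.6
45 148 centre [ -0.4 101.5] r 23.7
55 152 centre [ -0.3 101.3] r 23.5
65 166 centre [ -0.4 101.9] r 23.6
75 180 centre [ -0.6 101.4] r 22.9
85 190 centre [ -0.8 100.8] r 19.7
95 129 centre [-1.000e-01  1.017e+02] r 20.6
105 155 centre [ -0.6 101. ] r 20.3
115 428 centre [ -1.1 100.4] r 15.3
[ 0.062  0.822  1.091  0.097  1.867 -1.421] [680.4 126.3 262.6] [ 3.139 -0.646  3.052] [-0.3  0.3 -0.7]
```

View pics/s7b.png

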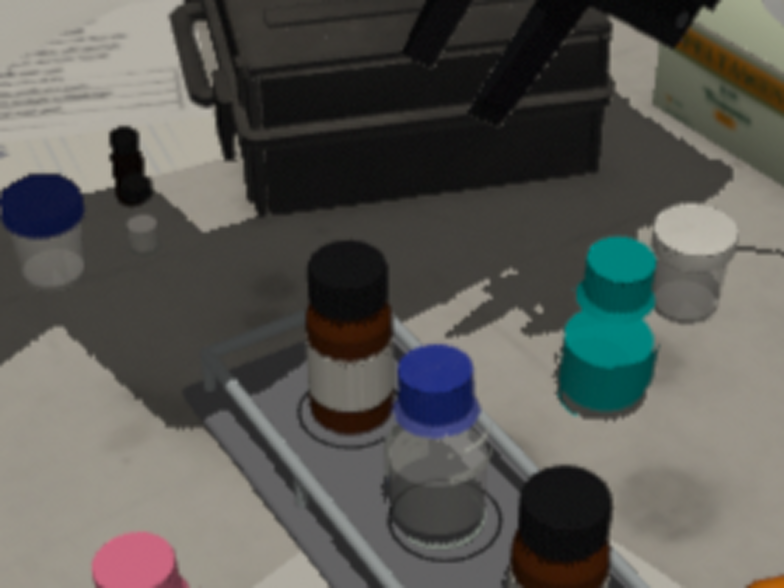

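The bottle stands at rack (-0.4, 101.4) mm on its ring. Both neighbours are in place and the gripper is clear, so I'll hand in.

```bash
python3 -c "
from cell import env
print(env.job_done())"
```

```text
the job is handed in; nothing more can be done
None
```

The tipped bottle now stands upright on its own ring, about 1.5 mm off centre; both neighbours look unmoved in the final picture, the gripper is clear, and the job is handed in, though no verdict came back.

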